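# Put the stacked lids back on the jars they were thrown for

### The arm

A 6-joint arm with a two-finger parallel gripper is mounted at the origin on a cart in front of the work surface, level with it; the furniture and walls round the work are solid. World frame = base frame: x ahead of the robot, y to its left, z up, the work surface at z = 0. Lengths are in m, angles in rad, forces in N, time in s.
With the tool pointing down it reaches from about 0.35 to 0.925 m from the base axis. Payload 6.4 kg.
Tool frame: the origin (TCP) lies on the front face of the gripper's body, between the roots of the fingers; the fingertips stand 73 mm ahead of it and the grasp point (between the pads) lies 54 mm ahead of it; z points along the fingers, y is the line along which they close (so a half turn about z gives the same grasp; the last joint's range is limited). The gripper opens to 85 mm and grips with 20 to 120 N. Pads are 22 mm wide; open, the fingers measure 114 mm over their backs; the gripper's body (76 mm by 85 mm) begins 54 mm behind the grasp point. The pads swing forward as they close: fully open they stand 13 mm farther back than shut.
Start: joints at [1.02, 0.245, 1.558, -0, 1.339, -0.174], TCP at [0.239, 0.604, 0.304] pointing down, gripper open.
Joint ranges: [-3.13, 3.13], [-1.02, 2.26], [0.13, 2.54], [-0.95, 4.09], [0.21, 2.88], [-2.74, 2.74]. Speed limits (rad/s): [2.57, 2.57, 3.14, 3.14, 3.14, 3.14].

### API

Orientations are given as a unit quaternion [w, x, y, z].
In Python, from bench import * gives the robot as it stands.
- The arm moves only by the shell command python3 -m pendant 'ROWS' [OPENING]. ROWS is JSON, a list of rows, each an object of numbers: "tx", "ty", "tz": the shift along the tool's x, y, z in cm; "turn": the turn about the tool's z in rad. A call has 1 to 12 rows; each row is the pose to reach, as a shift and turn from the pose commanded when the call began, along the tool's axes at that moment; what a row does not reach only later rows make up. A row lasts 1/12 s, in which the tool goes at most 41.7 mm and 7.16 degrees, less where a joint would pass 70% of its speed; a pose out of reach is approached as far as the arm can. A call with a gripper value outside its range is refused whole. OPENING is the opening, from 0 (shut) to 1 (fully open), set as the call begins (- or left out, the last holds). The fingers move at their own pace and stop on an object; the grip force is fixed at half the most. Time passes only in rows, so rows that repeat a pose let the fingers close. It gives the time, the measured TCP pose, the force, the opening and the grip force at its end, in the units of the state.
- sense(): the state, without advancing time (a new reading comes with each control period).
- grab_frame(name): name is "side" or "top" or "wrist"; returns a dict with "color" (480x640x3 uint8, red, green, blue), "fovy" (degrees; the focal length in pixels is half the picture's height over the tangent of half this angle, whatever the lens; pixels are square), "cx", "cy" (the principal point, pixels), "distortion" ([k1, k2, p1, p2, k3] as OpenCV has them; the pictures are not rectified), "rvec" (rotation vector, rad) and "tvec" (3), from world to camera coordinates, as OpenCV has them. Camera axes: x right, y down, z forward; pixel columns grow to the right and rows downward; lengths in m; the calibration is good to about 2 mm. A picture is of the moment at which its call begins. There is no depth.
- job_done(): hands the job in; it is judged then, once.
The state is a dict: "clock": time; "q": joint angles; "qd": joint speeds; "joint_torque": joint torques, N m; "tool_pos": TCP position; "ee_rot": TCP orientation; "wrist_force": force on the tool from outside, world axes, zero at the start; "ft_torque": the same for the moment, N m; "opening": finger opening in m; "gripper_force": force on a finger pad.
Only numpy, scipy, OpenCV 4.12 (cv2) and the standard library are available. Lean on these libraries where they do the work, as an engineer would, in place of code of your own. Each camera call takes 0.05 s, during which the arm holds its last target. There are 200 camera calls.

### The job

The biscuit-fired jars are out of the kiln and their four lids stand in a stack on the bench. Take the stack apart from the top and put each lid, without dropping it, on the jar of its own size, so that its flange is in the mouth and it lies flat on the rim. Leave the jars standing where they are, and do not disturb the calliper or the little mint-green pot.

Things in the scene. Friction and masses are not known exactly. Their poses are not given: they have to be found in the camera images.
- lid_tiny: Smallest lid, top one of the stack; buff unglazed clay, round, 35-180 g. Hollow flange below (18 deep, 34 wide at foot, 40 at top), plate 60 wide, 6 thick, knob on it 22 wide, 16 high, to grip. Origin: on the axis at the flange foot, z up; plate 18-24 mm, knob 24-40 mm above it. Stacked, the flange stands on the next plate round its knob: lift straight up.
- lid_small: Second smallest lid, second from top of the stack; buff unglazed clay, round, 35-180 g. Hollow flange below (18 deep, 50 wide at foot, 56 at top), plate 76 wide, 6 thick, knob on it 24 wide, 16 high, to grip. Origin: on the axis at the flange foot, z up; plate 18-24 mm, knob 24-40 mm above it. Stacked, the flange stands on the next plate round its knob: lift straight up.
- lid_medium: Second largest lid, third from top of the stack; buff unglazed clay, round, 35-180 g. Hollow flange below (18 deep, 66 wide at foot, 72 at top), plate 92 wide, 6 thick, knob on it 26 wide, 16 high, to grip. Origin: on the axis at the flange foot, z up; plate 18-24 mm, knob 24-40 mm above it. Stacked, the flange stands on the next plate round its knob: lift straight up.
- lid_large: Largest lid, bottom one of the stack; buff unglazed clay, round, 35-180 g. Hollow flange below (18 deep, 82 wide at foot, 88 at top), plate 108 wide, 6 thick, knob on it 28 wide, 16 high, to grip. Origin: on the axis at the flange foot, z up; plate 18-24 mm, knob 24-40 mm above it. Stacked, the flange stands on the next plate round its knob: lift straight up.
- jar_tiny: Smallest jar, open, round, same buff clay, stands loose, 0.17-0.8 kg. Rim 60 mm wide, height 56, wall 5, mouth 50, belly 68. Origin: centre of underside, z up. Takes the lid whose plate is 60 wide: flange in the mouth (play 5 mm all round, 8 at its foot), plate flat on the rim; the lid's origin is then 38 mm above the jar's.
- jar_small: Second smallest jar, open, round, same buff clay, stands loose, 0.17-0.8 kg. Rim 76 mm wide, height 78, wall 5, mouth 66, belly 84. Origin: centre of underside, z up. Takes the lid whose plate is 76 wide: flange in the mouth (play 5 mm all round, 8 at its foot), plate flat on the rim; the lid's origin is then 60 mm above the jar's.
- jar_medium: Second largest jar, open, round, same buff clay, stands loose, 0.17-0.8 kg. Rim 92 mm wide, height 66, wall 5, mouth 82, belly 100. Origin: centre of underside, z up. Takes the lid whose plate is 92 wide: flange in the mouth (play 5 mm all round, 8 at its foot), plate flat on the rim; the lid's origin is then 48 mm above the jar's.
- jar_large: Largest jar, open, round, same buff clay, stands loose, 0.17-0.8 kg. Rim 108 mm wide, height 86, wall 5, mouth 98, belly 116. Origin: centre of underside, z up. Takes the lid whose plate is 108 wide: flange in the mouth (play 5 mm all round, 8 at its foot), plate flat on the rim; the lid's origin is then 68 mm above the jar's.
- calliper: Bystander: slide calliper lying flat on the bench, 190 x 55 x 8 mm, origin at the centre of its underside. To be left alone.
- mint_pot: Bystander: small pale green glazed pot, 64 mm across, 52 mm high, standing on the bench, origin at the centre of its underside. To be left alone. (Not listed, fixed: two tall stacks of bowls and pots on the bench edge straight in front of the robot, up to 0.31 m high, within x 0.25 to 0.48 and y -0.18 to 0.16 m.)
Things that resemble listed ones, but are neither listed nor needed, are in the scene too. What is shaped like the lid_small but turquoise is not meant.

How it is judged:
At the end, for the whole second after the job is handed in: Each of the four lids lies on the jar of its own rim diameter: axes within 10 mm, height within 4 mm of fully seated, lid parallel to the rim within 0.06 rad, released and at rest; every jar upright (0.05 rad) and within 30 mm of where it stood (horizontal distance between lid_tiny and jar_tiny below 0.01 m and z of lid_tiny in the frame of jar_tiny between 0.034 and 0.042 m and angle between the z axis of lid_tiny and the z axis of jar_tiny, either way round below 0.06 rad and angle between each of jar_tiny, jar_small, jar_medium, jar_large's own z axis and vertical below 0.05 rad and distance of each of jar_tiny, jar_small, jar_medium, jar_large from where it was at the start of the episode below 0.03 m and linear speed of each of lid_tiny, jar_tiny, lid_small, jar_small, lid_medium, jar_medium, lid_large, jar_large below 0.02 m/s and contact force between the fingers and lid_tiny below 0.2 N and horizontal distance between lid_small and jar_small below 0.01 m and z of lid_small in the frame of jar_small between 0.056 and 0.064 m and angle between the z axis of lid_small and the z axis of jar_small, either way round below 0.06 rad and contact force between the fingers and lid_small below 0.2 N and horizontal distance between lid_medium and jar_medium below 0.01 m and z of lid_medium in the frame of jar_medium between 0.044 and 0.052 m and angle between the z axis of lid_medium and the z axis of jar_medium, either way round below 0.06 rad and contact force between the fingers and lid_medium below 0.2 N and horizontal distance between lid_large and jar_large below 0.01 m and z of lid_large in the frame of jar_large between 0.064 and 0.072 m and angle between the z axis of lid_large and the z axis of jar_large, either way round below 0.06 rad and contact force between the fingers and lid_large below 0.2 N); the robot touches nothing.
It fails at once if a jar is pushed more than 30 mm from where it stood or tipped by more than 0.35 rad (distance of any of jar_tiny, jar_small, jar_medium, jar_large from where it was at the start of the episode above 0.03 m or angle between any of jar_tiny, jar_small, jar_medium, jar_large's own z axis and vertical above 0.35 rad).
It fails at once if a lid is tipped over (more than 0.8 rad) (angle between any of lid_tiny, lid_small, lid_medium, lid_large's own z axis and vertical above 0.8 rad).
It fails at once if a lid is dropped (out of the fingers it falls faster than 0.7 m/s, a fall of about 25 mm) ((linear speed of lid_tiny above 0.7 m/s and contact force between the fingers and lid_tiny below 0.2 N) or (linear speed of lid_small above 0.7 m/s and contact force between the fingers and lid_small below 0.2 N) or (linear speed of lid_medium above 0.7 m/s and contact force between the fingers and lid_medium below 0.2 N) or (linear speed of lid_large above 0.7 m/s and contact force between the fingers and lid_large below 0.2 N)).
It fails at once if the calliper or the mint pot is shifted by more than 30 mm (distance of any of calliper, mint_pot from where it was at the start of the episode above 0.03 m).
It also fails if it takes over 128 s, if anything falls off the work surface, if the arm or the gripper's body presses on something with over 40 N, if the wrist force passes 120 N, or if a joint passes its speed limit or range.

## Working session

There is one attempt and no reset: what is moved stays moved. The work goes in short steps, Python scripts to look and compute and a shell command to move; the robot and the scene stay as the last step left them, time stands still between calls to the robot, and variables do not carry over. Pictures are saved under pics/ and viewed, at most 14 in all, crops included, and the job is handed in when it is done.

```bash
mkdir -p pics; cat > h.py <<'E'
from bench import *
import cv2, numpy as np
def snap(n,f):
    g=grab_frame(n); cv2.imwrite(f'pics/{f}.png',g['color'][:,:,::-1]); np.save(f'pics/{f}.npy',g,allow_pickle=True); return g
def load(f): return np.load(f'pics/{f}.npy',allow_pickle=True).item()
def K(g):
    f=240/np.tan(np.radians(g['fovy'])/2); return np.array([[f,0,g['cx']],[0,f,g['cy']],[0,0,1.]])
def proj(g,P):
    return cv2.projectPoints(np.array(P,float).reshape(-1,1,3),np.array(g['rvec'],float),np.array(g['tvec'],float),K(g),np.array(g['distortion'],float))[0].reshape(-1,2)
def unproj(g,uv,z):
    p=cv2.undistortPoints(np.array(uv,float).reshape(-1,1,2),K(g),np.array(g['distortion'],float)).reshape(-1,2)
    R=cv2.Rodrigues(np.array(g['rvec'],float))[0]; c=-R.T@np.array(g['tvec'],float)
    d=np.c_[p,np.ones(len(p))]@R; return c+d*((z-c[2])/d[:,2])[:,None]
E
python3 - <<'E'
from h import *
for n in ('top','side','wrist'):
    g=snap(n,n+'0'); R=cv2.Rodrigues(np.array(g['rvec'],float))[0]; print(n,g['fovy'],-R.T@np.array(g['tvec']),R[2])
print(sense())
E
```

```text
top 55.51699005404596 [0.34931042 0.06632    1.05357286] [ 0.13693313  0.01634779 -0.99044539]
side 44.11989693543196 [ 1.00169862 -1.12846989  1.02378718] [-0.33002429  0.73893231 -0.58742064]
wrist 70.61936760287789 [0.1716986  0.6330887  0.37281481] [ 0.26568723 -0.10665027 -0.95814196]
{'clock': 0.15, 'q': array([ 1.01990923e+00,  2.45686237e-01,  1.55874662e+00,  1.54197815e-05,
        1.33866553e+00, -1.74103379e-01]), 'qd': array([ 0.00126599, -0.0012199 , -0.00606106,  0.00027705, -0.00195549,
        0.00042036]), 'joint_torque': array([ 1.67348200e-03, -4.29991364e+01, -3.26549363e+01, -5.77804803e-05,
        3.57053425e-03,  3.97821987e-05]), 'tool_pos': array([0.23898136, 0.60413289, 0.30300573]), 'ee_rot': array([-2.73986560e-04,  1.87281144e-01,  9.82306065e-01, -7.01279895e-04]), 'wrist_force': array([-0.16145245, -0.36018655,  0.56360032]), 'ft_torque': array([-0.01228017,  0.00169796, -0.01205913]), 'gripper_force': 0.0, 'opening': 0.08525821086204641}
```

View pics/top0.png

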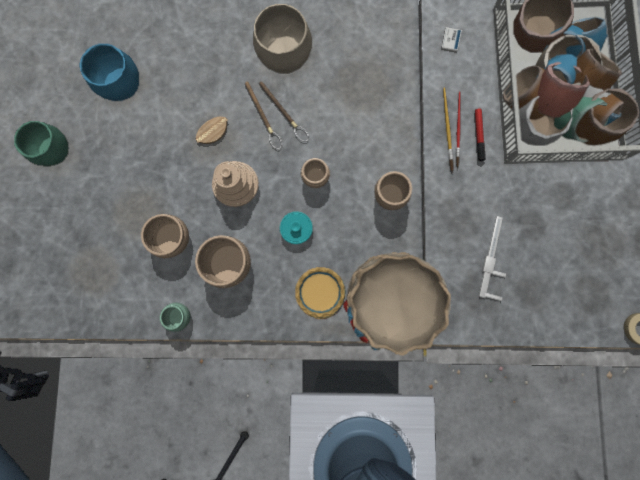

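View pics/side0.png

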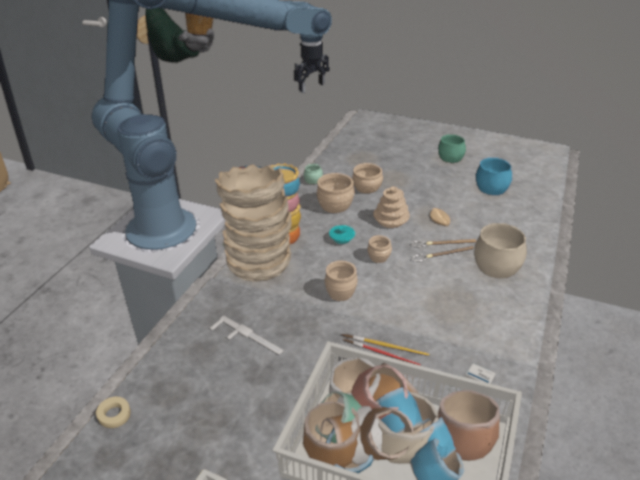

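Top view: the stack is at about (235,184). Jar candidates are (315,172) tiny, (393,190) small, (164,236) medium and (222,261) large. Lookalikes are the grey-beige pot (281,37), the blue and green pots (110,70) and (42,143), the turquoise lid (296,228) and the mint pot (174,317). I'll check these in one close crop.

```bash
python3 - <<'E'
from h import *
im=cv2.imread('pics/top0.png')[145:295,135:420]
cv2.imwrite('pics/c1.png',cv2.resize(im,None,fx=2.8,fy=2.8,interpolation=cv2.INTER_CUBIC))
im=cv2.imread('pics/side0.png')[155:305,310:430]
cv2.imwrite('pics/c2.png',cv2.resize(im,None,fx=4,fy=4,interpolation=cv2.INTER_CUBIC))
E
```

```text
(no output)
```

View pics/c1.png

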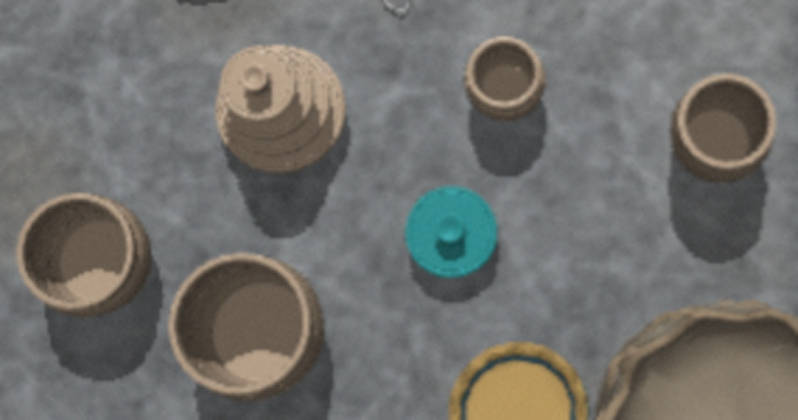

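View pics/c2.png

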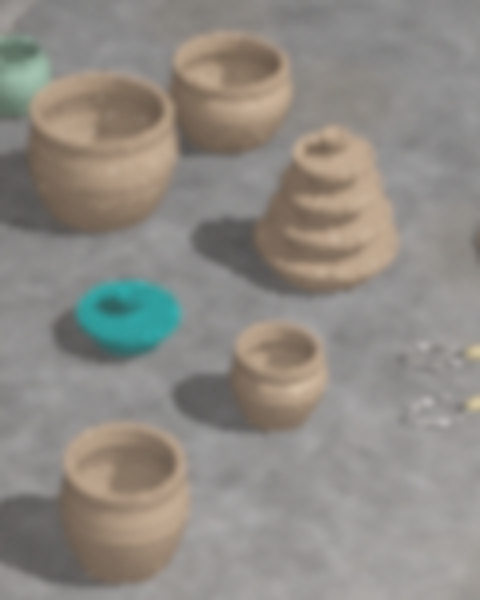

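The crop confirms the rim sizes order as I chose. Next I'll check the diameters against the given sizes and compare both cameras.

```bash
cat > m.py <<'E'
from h import *
t=load('top0'); s=load('side0')
T=lambda x,y:((x+.5)/2.8-.5+135,(y+.5)/2.8-.5+145)
S=lambda x,y:((x+.5)/4-.5+310,(y+.5)/4-.5+155)
def circ(g,box,z,F):
    x0,x1,y0,y1=box; a=unproj(g,[F(x0,(y0+y1)/2),F(x1,(y0+y1)/2),F((x0+x1)/2,y0),F((x0+x1)/2,y1)],z)
    return (a.sum(0)/4)[:2].round(4),np.linalg.norm(a[0]-a[1]).round(4),np.linalg.norm(a[2]-a[3]).round(4)
for n,z,bt,bs in [('tiny',.056,(466,544,37,116),(233,326,322,370)),('small',.078,(676,775,74,174),(62,188,423,502)),('medium',.066,(18,134,193,311),(172,290,33,93)),('large',.086,(170,311,252,396),(30,177,72,147))]:
    print(n,circ(t,bt,z,T),circ(s,bs,z,S))
print('knob',unproj(t,[T(255,77)],.112),unproj(s,[S(332,136)],.112),'plate L',circ(t,(217,346,44,172),.024,T))
E
python3 m.py
```

```text
tiny (array([0.6436, 0.1088]), np.float64(0.0629), np.float64(0.0656)) (array([0.6489, 0.1096]), np.float64(0.063), np.float64(0.054))
small (array([ 0.5997, -0.065 ]), np.float64(0.0771), np.float64(0.0801)) (array([ 0.6053, -0.0686]), np.float64(0.0782), np.float64(0.0764))
medium (array([0.4968, 0.4433]), np.float64(0.0911), np.float64(0.0938)) (array([0.5003, 0.4396]), np.float64(0.0943), np.float64(0.095))
large (array([0.4393, 0.3067]), np.float64(0.1077), np.float64(0.1102)) (array([0.4437, 0.3049]), np.float64(0.1114), np.float64(0.1091))
knob [[0.62556069 0.29690909 0.112     ]] [[0.62638665 0.29230778 0.112     ]] plate L (array([0.6252, 0.2954]), np.float64(0.1073), np.float64(0.1092))
```

```bash
cat >> h.py <<'E'
from scipy.spatial.transform import Rotation as Ro
def go(p):
    s=sense(); q=s['ee_rot']; R=Ro.from_quat([q[1],q[2],q[3],q[0]]).as_matrix()
    print('cm',(R.T@(np.array(p)-s['tool_pos'])*100).round(2),'pos',s['tool_pos'].round(4))
E
python3 -c "
from h import *
go([.53,.34,.303])"
```

```text
cm [-3.678e+01 -1.385e+01  1.000e-02] pos [0.239  0.6041 0.303 ]
```

```bash
python3 -m pendant '[{"tx":-4,"ty":-1.4},{"tx":-8,"ty":-2.9},{"tx":-12,"ty":-4.5},{"tx":-16,"ty":-6},{"tx":-20,"ty":-7.5},{"tx":-24,"ty":-9},{"tx":-28,"ty":-10.5},{"tx":-31.5,"ty":-12},{"tx":-34.5,"ty":-13},{"tx":-36.8,"ty":-13.8},{"tx":-36.8,"ty":-13.8},{"tx":-36.8,"ty":-13.8}]' 1; python3 - <<'E'
from h import *
g=snap('wrist','w1')
im=cv2.imread('pics/w1.png');cv2.imwrite('pics/w1v.png',cv2.resize(im,(800,600),interpolation=cv2.INTER_CUBIC))
for n,p in dict(tiny=(.646,.109,.056),small=(.602,-.067,.078),med=(.4985,.4415,.066),large=(.4415,.306,.086),knob=(.626,.2955,.112)).items(): print(n,proj(g,p)*1.25)
E
```

```text
tiny [[140.12651259 722.69705551]]
small [[ -3.7643858  742.64599932]]
med [[336.49353434 580.16251505]]
large [[176.16581594 593.70442411]]
knob [[251.63034093 742.39276197]]schema error: expected keys tx, ty, tz, turn
```

View pics/w1v.png

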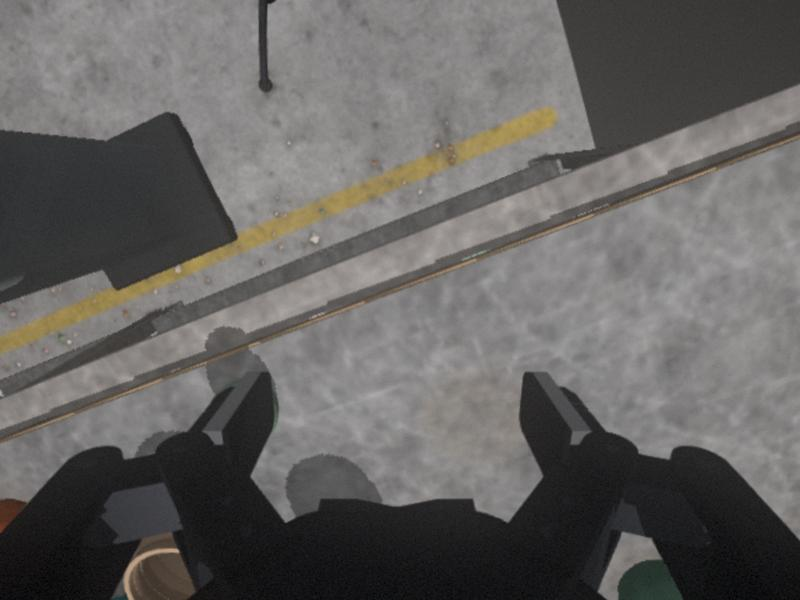

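The row was refused because every key is needed. The wrist view shows only bench edge and fingers; the gripper hides the lower half, so I'll look from beyond the objects.

```bash
python3 -c "
from h import *
go([.70,.25,.303])"
```

```text
cm [-5.590e+01 -1.597e+01  3.000e-02] pos [0.239  0.6042 0.3032]
```

```bash
python3 -m pendant '[{"tx":-4,"ty":-1,"tz":0,"turn":0},{"tx":-8,"ty":-2,"tz":0,"turn":0},{"tx":-12,"ty":-3,"tz":0,"turn":0},{"tx":-16,"ty":-4.2,"tz":0,"turn":0},{"tx":-20,"ty":-5.5,"tz":0,"turn":0},{"tx":-24,"ty":-7,"tz":0,"turn":0},{"tx":-28,"ty":-8,"tz":0,"turn":0},{"tx":-32,"ty":-9,"tz":0,"turn":0},{"tx":-36,"ty":-10,"tz":0,"turn":0},{"tx":-40,"ty":-11,"tz":0,"turn":0},{"tx":-44,"ty":-12,"tz":0,"turn":0},{"tx":-47,"ty":-13,"tz":0,"turn":0}]' 1; python3 -m pendant '[{"tx":-4,"ty":-1,"tz":0,"turn":0},{"tx":-7,"ty":-2,"tz":0,"turn":0},{"tx":-9,"ty":-3,"tz":0,"turn":0},{"tx":-9,"ty":-3,"tz":0,"turn":0},{"tx":-9,"ty":-3,"tz":0,"turn":0},{"tx":-9,"ty":-3,"tz":0,"turn":0}]'; python3 - <<'E'
from h import *
g=snap('wrist','w1')
im=cv2.imread('pics/w1.png');cv2.imwrite('pics/w1v.png',cv2.resize(im,(800,600),interpolation=cv2.INTER_CUBIC))
for n,p in dict(tiny=(.646,.109,.056),small=(.602,-.067,.078),med=(.4985,.4415,.066),large=(.4415,.306,.086),knob=(.626,.2955,.112)).items(): print(n,proj(g,p)*1.25)
E
```

```text
clock: 1.2
tool_pos: [0.6306, 0.3083, 0.3035]
ee_rot: [0.0, 0.188, 0.982, -0.0]
wrist_force: [0.5, 1.2, 1.0]
opening: 0.0853
gripper_force: 0.0
clock: 1.7
tool_pos: [0.7005, 0.25, 0.3035]
ee_rot: [-0.0, 0.187, 0.982, 0.0]
wrist_force: [-1.0, -1.0, 0.2]
opening: 0.0853
gripper_force: 0.0
tiny [[198.44817884 274.64740938]]
small [[-36.76585812 312.16279701]]
med [[ 564.74873625 -139.37012066]]
large [[ 314.76839202 -173.19212035]]
knob [[418.04495244 151.32886394]]
```

View pics/w1v.png

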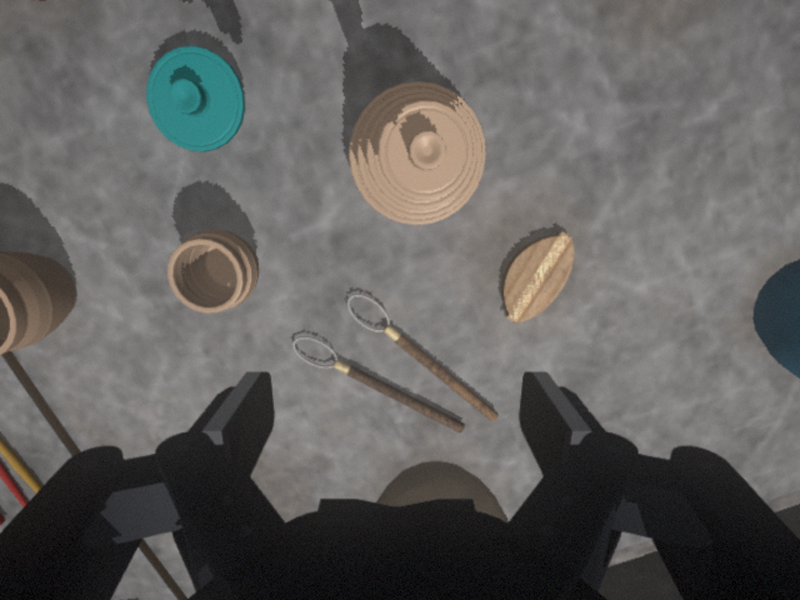

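Wrist view: knob top at (430,147), tiny jar rim at (205,275) (both /1.25), about where the estimates put them.

```bash
python3 - <<'E'
from h import *
g=load('w1')
print(unproj(g,[(430/1.25,147/1.25)],.112),unproj(g,[(205/1.25,275/1.25)],.056),unproj(g,[(167/1.25,275/1.25),(242/1.25,275/1.25)],.056))
# plate L outline extents 348..485, 82..223 : centre at z .024..
print(unproj(g,[(350/1.25,153/1.25),(485/1.25,153/1.25),(418/1.25,82/1.25),(418/1.25,224/1.25)],.022))
print(sense()['clock'])
E
```

```text
[[0.62629925 0.30286162 0.112     ]] [[0.64815544 0.11366344 0.056     ]] [[0.63703202 0.08569442 0.056     ]
 [0.65886695 0.14063238 0.056     ]]
[[0.60493266 0.25088166 0.022     ]
 [0.64393025 0.35002219 0.022     ]
 [0.57653111 0.31902955 0.022     ]
 [0.67669961 0.28099916 0.022     ]]
1.75
```

```bash
python3 - <<'E'
from h import *
g=load('w1')
s=sense(); q=s['ee_rot']; R=Ro.from_quat([q[1],q[2],q[3],q[0]]).as_matrix()
P=[s['tool_pos']+R@np.array(v) for v in [(0,-.0425,.06),(0,.0425,.06),(.011,-.0425,.06),(.011,.0425,.06)]]
print(proj(g,P)*1.25)
for n in('top','side'):
    h=snap(n,n+'1'); c=proj(h,P[:2]).mean(0); print(n,proj(h,P)); c=np.round(c).astype(int)
    cv2.imwrite(f'pics/{n}f.png',cv2.resize(h['color'][c[1]-40:c[1]+40,c[0]-50:c[0]+50,::-1],None,fx=4,fy=4,interpolation=cv2.INTER_CUBIC)); print(c)
a=[cv2.imread(f'pics/{n}f.png') for n in('top','side')]; cv2.imwrite('pics/f.png',np.hstack(a))
E
```

```text
[[267.63811965 394.48358699]
 [514.36283136 394.4544352 ]
 [264.65883062 365.37919344]
 [517.08146539 365.33214947]]
top [[256.51286979 121.38844238]
 [214.80797358 105.21814517]
 [254.18550672 126.64634494]
 [212.43084917 110.42312645]]
[236 113]
side [[407.78979857 165.83714911]
 [426.69356971 154.6223524 ]
 [404.47229997 164.4002129 ]
 [423.41653851 153.27084801]]
[417 160]
```

View pics/f.png

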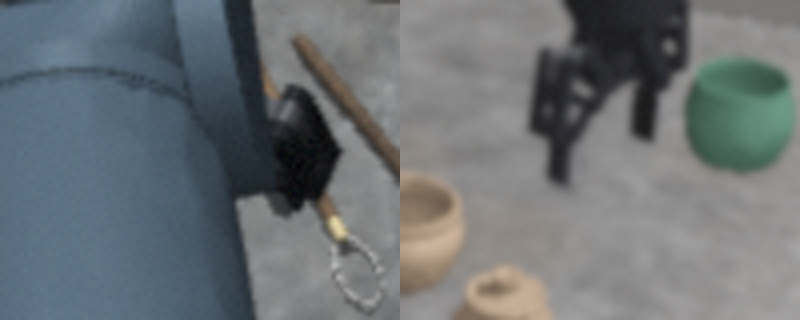

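Side and top agree with the known fingertip positions. The wrist camera is off by about 6.5/1.25 px sideways, which explains its +5 mm in y. I'll refine the centres with a rim fit and go.

```bash
cat > fit.py <<'E'
from h import *
from scipy.optimize import minimize
A=np.linspace(0,2*np.pi,120,endpoint=False)
def fit(g,c0,circles,du=(0,0),span=.010):
    G=cv2.GaussianBlur(cv2.cvtColor(g['color'],cv2.COLOR_RGB2GRAY).astype(np.float32),(0,0),.8)
    M=np.hypot(cv2.Sobel(G,5,1,0),cv2.Sobel(G,5,0,1))
    def cost(c):
        t=0
        for r,z in circles:
            p=proj(g,np.c_[c[0]+r*np.cos(A),c[1]+r*np.sin(A),0*A+z])+du
            t+=np.minimum(cv2.remap(M,p[:,:1].astype(np.float32),p[:,1:].astype(np.float32),1),120).mean()
        return -t
    gr=np.arange(-span,span+.0005,.001); _,a,b=min((cost((c0[0]+a,c0[1]+b)),a,b) for a in gr for b in gr)
    m=minimize(cost,(c0[0]+a,c0[1]+b),method='Nelder-Mead',options=dict(initial_simplex=[(c0[0]+a+i,c0[1]+b+j) for i,j in((0,0),(.001,0),(0,.001))]))
    return m.x.round(4),round(m.fun,1)
J=dict(tiny=((.646,.109),[(.030,.056),(.025,.056)]),small=((.602,-.067),[(.038,.078),(.033,.078)]),medium=((.4985,.4415),[(.046,.066),(.041,.066)]),large=((.4415,.306),[(.054,.086),(.049,.086)]),
 stack=((.6255,.296),[(.054,.024),(.030,.096),(.038,.072),(.046,.048)]))
E
python3 - <<'E'
from fit import *
for n,(c,ci) in J.items(): print(n,'top',fit(load('top0'),c,ci),'side',fit(load('side0'),c,ci),*( ['w',fit(load('w1'),c,ci,(5.2,0))] if n in('tiny','stack') else []))
go([.6255,.296,.2])
E
```

```text
tiny top (array([0.6441, 0.1097]), np.float64(-208.0)) side (array([0.6453, 0.1067]), np.float64(-143.5)) w (array([0.6471, 0.1083]), np.float64(-203.8))
small top (array([ 0.5992, -0.0644]), np.float64(-215.0)) side (array([ 0.6   , -0.0692]), np.float64(-135.3))
medium top (array([0.4951, 0.4432]), np.float64(-204.8)) side (array([0.4947, 0.4403]), np.float64(-150.9))
large top (array([0.4372, 0.3062]), np.float64(-214.0)) side (array([0.4359, 0.3033]), np.float64(-143.5))
stack top (array([0.6271, 0.2976]), np.float64(-282.8)) side (array([0.627 , 0.2932]), np.float64(-266.2)) w (array([0.6263, 0.2969]), np.float64(-156.4))
cm [ 8.6   1.47 10.4 ] pos [0.7002 0.2508 0.304 ]
```

```bash
python3 -m pendant '[{"tx":3,"ty":0.5,"tz":1,"turn":0},{"tx":6,"ty":1,"tz":2,"turn":0},{"tx":8.5,"ty":1.5,"tz":3,"turn":0},{"tx":8.5,"ty":1.5,"tz":5,"turn":0},{"tx":8.5,"ty":1.5,"tz":7.5,"turn":0},{"tx":8.5,"ty":1.5,"tz":9.5,"turn":0},{"tx":8.5,"ty":1.5,"tz":11,"turn":0},{"tx":8.5,"ty":1.5,"tz":12,"turn":0},{"tx":8.5,"ty":1.5,"tz":12.8,"turn":0},{"tx":8.5,"ty":1.5,"tz":13.2,"turn":0},{"tx":8.5,"ty":1.5,"tz":13.2,"turn":0},{"tx":8.5,"ty":1.5,"tz":13.2,"turn":0}]' 1
python3 - <<'E'
from fit import *
g=snap('wrist','w2'); cv2.imwrite('pics/w2v.png',g['color'][60:480,60:580,::-1]); go([.6268,.296,.1715])
E
```

```text
clock: 2.85
tool_pos: [0.628, 0.2949, 0.1728]
ee_rot: [0.001, 0.187, 0.982, 0.0]
wrist_force: [0.8, 0.1, -0.2]
opening: 0.0854
gripper_force: 0.0
cm [0.17 0.05 0.17] pos [0.6282 0.2949 0.1732]
```

View pics/w2v.png

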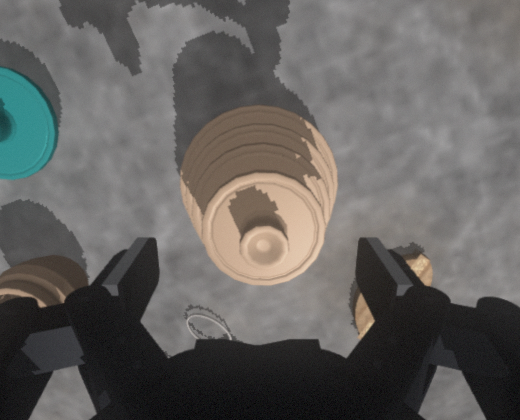

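```bash
python3 - <<'E'
from fit import *
g=load('w2'); s=sense(); q=s['ee_rot']; R=Ro.from_quat([q[1],q[2],q[3],q[0]]).as_matrix()
P=[s['tool_pos']+R@np.array(v) for v in [(0,-.0425,.06),(0,.0425,.06),(.011,-.0425,.06),(.011,.0425,.06),(-.011,.0425,.06),(.0,.0425,.035),(.011,.0425,.035),(-.011,.0425,.035)]]
print(proj(g,P)-60, proj(g,[.6268,.296,.112])-60,s['tool_pos'])
for du in((5,0),(5,5),(5,-5)): print(fit(g,(.6268,.296),[(.030,.096),(.011,.112)],du))
E
```

```text
[[153.52963317 256.87309819]
 [350.87101495 257.02723858]
 [151.15354634 233.62395483]
 [353.05318218 233.76549511]
 [348.75213077 279.22524756]
 [369.00154513 291.76687641]
 [372.19106037 264.90003996]
 [365.92986539 317.12523191]] [[253.12231645 252.20240345]] [0.62818013 0.29493028 0.17315517]
(array([0.6261, 0.2991]), np.float64(-129.3))
(array([0.6241, 0.3   ]), np.float64(-118.0))
(array([0.6282, 0.2981]), np.float64(-147.6))
```

Knob top at (264,244) in the crop, finger mid about (258,256): correct by about 3 mm and grip.

```bash
python3 -m pendant '[{"tx":0.2,"ty":0.1,"tz":0,"turn":0},{"tx":0.3,"ty":0.2,"tz":0.1,"turn":0},{"tx":0.3,"ty":0.2,"tz":0.15,"turn":0},{"tx":0.3,"ty":0.2,"tz":0.15,"turn":0}]' 1
python3 -m pendant '[{"tx":0,"ty":0,"tz":0,"turn":0},{"tx":0,"ty":0,"tz":0,"turn":0},{"tx":0,"ty":0,"tz":0,"turn":0},{"tx":0,"ty":0,"tz":0,"turn":0},{"tx":0,"ty":0,"tz":0,"turn":0},{"tx":0,"ty":0,"tz":0,"turn":0},{"tx":0,"ty":0,"tz":0,"turn":0},{"tx":0,"ty":0,"tz":0,"turn":0},{"tx":0,"ty":0,"tz":0,"turn":0},{"tx":0,"ty":0,"tz":0,"turn":0}]' 0
```

```text
clock: 3.23
tool_pos: [0.6254, 0.2979, 0.1705]
ee_rot: [0.0, 0.187, 0.982, 0.0]
wrist_force: [-0.5, 0.3, -0.5]
opening: 0.0855
gripper_force: 0.0
clock: 4.07
tool_pos: [0.6255, 0.2977, 0.1705]
ee_rot: [0.0, 0.187, 0.982, -0.0]
wrist_force: [0.2, -1.2, -0.1]
opening: 0.0193
gripper_force: 58.6
```

```bash
python3 -m pendant '[{"tx":0,"ty":0,"tz":-0.3,"turn":0},{"tx":0,"ty":0,"tz":-0.8,"turn":0},{"tx":0,"ty":0,"tz":-1.8,"turn":0},{"tx":0,"ty":0,"tz":-3,"turn":0},{"tx":0,"ty":0,"tz":-4.5,"turn":0},{"tx":0,"ty":0,"tz":-6,"turn":0},{"tx":0,"ty":0,"tz":-7.2,"turn":0},{"tx":0,"ty":0,"tz":-8,"turn":0},{"tx":0,"ty":0,"tz":-8,"turn":0},{"tx":0,"ty":0,"tz":-8,"turn":0}]' 0
python3 - <<'E'
from fit import *
g=snap('wrist','w3'); cv2.imwrite('pics/w3v.png',g['color'][60:480,60:580,::-1]); go([.6455,.108,.25])
E
```

```text
clock: 4.9
tool_pos: [0.6256, 0.2978, 0.2511]
ee_rot: [0.0, 0.187, 0.982, 0.0]
wrist_force: [-0.4, -0.2, -1.5]
opening: 0.0191
gripper_force: 58.6
cm [ -8.87 -16.89  -0.  ] pos [0.6252 0.2977 0.25  ]
```

View pics/w3v.png

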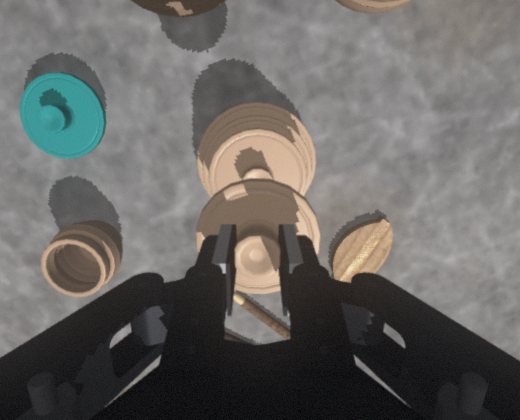

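Lid held and level at (258,240), jar_tiny at (73,267), next lid's knob at (258,175). I'll work out the lid-to-jar offset.

```bash
cat >> fit.py <<'E'
def rel(f,jar,held_r,dz=.0745,du=(5.2,0),extra=None):
    g=load(f); p=sense()['tool_pos']
    print('held-tcp',fit(g,p[:2],[(held_r,p[2]-dz)],du)[0]-p[:2], 'jar',fit(g,J[jar][0],J[jar][1],du))
E
python3 - <<'E'
from fit import *
rel('w3','tiny',.030)
g=load('w3'); print('next',fit(g,(.627,.297),[(.038,.072),(.046,.048),(.054,.024)],(5.2,0)))
E
```

```text
held-tcp [0.00021546 0.00012416] jar (array([0.6471, 0.1091]), np.float64(-216.4))
next (array([0.6252, 0.2949]), np.float64(-145.8))
```

```bash
python3 -m pendant '[{"tx":-0.6,"ty":-1.2,"tz":0,"turn":0},{"tx":-1.9,"ty":-3.5,"tz":0,"turn":0},{"tx":-3.4,"ty":-6.5,"tz":0,"turn":0},{"tx":-5,"ty":-9.5,"tz":0,"turn":0},{"tx":-6.6,"ty":-12.5,"tz":0,"turn":0},{"tx":-7.9,"ty":-15,"tz":0,"turn":0},{"tx":-8.6,"ty":-16.3,"tz":0,"turn":0},{"tx":-8.9,"ty":-16.85,"tz":0,"turn":0},{"tx":-8.9,"ty":-16.85,"tz":2,"turn":0},{"tx":-8.9,"ty":-16.85,"tz":4.5,"turn":0},{"tx":-8.9,"ty":-16.85,"tz":6.5,"turn":0},{"tx":-8.9,"ty":-16.85,"tz":7.5,"turn":0}]' 0
python3 -m pendant '[{"tx":0,"ty":0,"tz":0.5,"turn":0},{"tx":0,"ty":0,"tz":0.5,"turn":0},{"tx":0,"ty":0,"tz":0.5,"turn":0}]' 0
python3 - <<'E'
from fit import *
g=snap('side','s2');p=sense()['tool_pos'];print(p,fit(g,p[:2],[(.030,p[2]-.0745)],span=.006)); c=proj(g,[p[0],p[1],.08])[0].astype(int)
a=cv2.resize(g['color'][c[1]-40:c[1]+40,c[0]-50:c[0]+50,::-1],None,fx=4,fy=4,interpolation=cv2.INTER_CUBIC)
g=snap('wrist','w4');b=g['color'][100:420,120:520,::-1];cv2.imwrite('pics/v4.png',np.hstack([a,b]))
E
```

```text
clock: 5.95
tool_pos: [0.6443, 0.1091, 0.1717]
ee_rot: [-0.003, 0.187, 0.982, -0.0]
wrist_force: [-0.0, 0.3, -1.5]
opening: 0.019
gripper_force: 58.7
clock: 6.2
tool_pos: [0.6467, 0.1088, 0.1713]
ee_rot: [0.001, 0.187, 0.982, 0.0]
wrist_force: [0.1, 0.2, 0.4]
opening: 0.0193
gripper_force: 58.7
[0.64701351 0.10867595 0.17190002] (array([0.6514, 0.1017]), np.float64(-85.1))
```

View pics/v4.png

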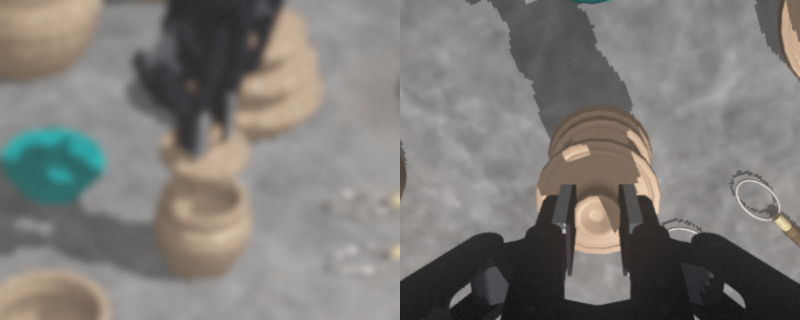

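Lid hangs centred over jar_tiny in both views (side crop x about 205 for both). Lowering.

```bash
python3 -m pendant '[{"tx":0,"ty":0,"tz":0.5,"turn":0},{"tx":0,"ty":0,"tz":1,"turn":0},{"tx":0,"ty":0,"tz":1.6,"turn":0},{"tx":0,"ty":0,"tz":2.1,"turn":0},{"tx":0,"ty":0,"tz":2.6,"turn":0},{"tx":0,"ty":0,"tz":2.9,"turn":0},{"tx":0,"ty":0,"tz":3.2,"turn":0},{"tx":0,"ty":0,"tz":3.2,"turn":0},{"tx":0,"ty":0,"tz":3.2,"turn":0}]' 0
```

```text
clock: 7.05
tool_pos: [0.6463, 0.1083, 0.1384]
ee_rot: [0.0, 0.187, 0.982, 0.0]
wrist_force: [-0.1, -0.5, -0.9]
opening: 0.0196
gripper_force: 58.7
```

```bash
python3 -m pendant '[{"tx":0,"ty":0,"tz":0.1,"turn":0},{"tx":0,"ty":0,"tz":0.2,"turn":0},{"tx":0,"ty":0,"tz":0.2,"turn":0},{"tx":0,"ty":0,"tz":0.2,"turn":0}]' 0
```

```text
clock: 7.38
tool_pos: [0.6467, 0.1083, 0.1378]
ee_rot: [0.001, 0.187, 0.982, -0.0]
wrist_force: [-2.6, 0.7, 6.2]
opening: 0.0193
gripper_force: 59.4
```

```bash
python3 -m pendant '[{"tx":0,"ty":0,"tz":0,"turn":0},{"tx":0,"ty":0,"tz":0,"turn":0},{"tx":0,"ty":0,"tz":0,"turn":0},{"tx":0,"ty":0,"tz":0,"turn":0},{"tx":0,"ty":0,"tz":0,"turn":0},{"tx":0,"ty":0,"tz":0,"turn":0}]' 1
python3 -m pendant '[{"tx":0,"ty":0,"tz":-1,"turn":0},{"tx":0,"ty":0,"tz":-3,"turn":0},{"tx":0,"ty":0,"tz":-6,"turn":0},{"tx":0,"ty":0,"tz":-9,"turn":0},{"tx":0,"ty":0,"tz":-11,"turn":0},{"tx":0,"ty":0,"tz":-11,"turn":0},{"tx":0,"ty":0,"tz":-11,"turn":0}]' 1
python3 - <<'E'
from fit import *
g=snap('wrist','w5')
print('lid',fit(g,(.646,.1085),[(.030,.062)],(5.2,0)),'knob',fit(g,(.646,.1085),[(.011,.078)],(5.2,0)),'stack',fit(g,(.626,.2965),J['stack'][1][2:],(5.2,0)),'lo',fit(g,(.6,-.066),J['small'][1],(5.2,0)))
h=snap('side','s5');print('side',fit(h,(.646,.108),[(.030,.062)]))
go([.626,.2965,.2])
E
```

```text
clock: 7.88
tool_pos: [0.6461, 0.1084, 0.1362]
ee_rot: [-0.0, 0.187, 0.982, -0.0]
wrist_force: [0.4, 0.5, 1.0]
opening: 0.0854
gripper_force: 0.0
clock: 8.47
tool_pos: [0.6469, 0.1084, 0.2488]
ee_rot: [0.002, 0.187, 0.982, 0.0]
wrist_force: [0.3, 0.4, -1.3]
opening: 0.0857
gripper_force: 0.0
lid (array([0.6463, 0.1071]), np.float64(-99.0)) knob (array([0.6315, 0.1084]), np.float64(-97.5)) stack (array([0.6254, 0.2954]), np.float64(-129.8)) lo (array([ 0.6029, -0.0675]), np.float64(-215.7))
side (array([0.6479, 0.1081]), np.float64(-64.9))
cm [ 8.73 16.78  4.53] pos [0.6455 0.1084 0.2453]
```

```bash
python3 -m pendant '[{"tx":1.5,"ty":3,"tz":0,"turn":0},{"tx":3,"ty":6,"tz":0,"turn":0},{"tx":5,"ty":9.5,"tz":0,"turn":0},{"tx":6.7,"ty":12.8,"tz":0,"turn":0},{"tx":8.2,"ty":15.7,"tz":0,"turn":0},{"tx":8.7,"ty":16.7,"tz":1,"turn":0},{"tx":8.7,"ty":16.7,"tz":3,"turn":0},{"tx":8.7,"ty":16.7,"tz":5,"turn":0},{"tx":8.7,"ty":16.7,"tz":7,"turn":0},{"tx":8.7,"ty":16.7,"tz":8,"turn":0},{"tx":8.7,"ty":16.7,"tz":9,"turn":0},{"tx":8.7,"ty":16.7,"tz":9.5,"turn":0}]' 1
python3 -m pendant '[{"tx":0,"ty":0,"tz":0,"turn":0},{"tx":0,"ty":0,"tz":0,"turn":0},{"tx":0,"ty":0,"tz":0,"turn":0}]' 1
python3 - <<'E'
from fit import *
g=snap('wrist','w6')
print('s',fit(g,(.6255,.2965),[(.038,.072),(.012,.088)],(5.2,0)),fit(g,(.6255,.2965),[(.038,.072)],(5.2,0)),fit(g,(.6255,.2965),J['stack'][1][2:],(5.2,0)))
go([.6255,.296,.1465])
E
```

```text
clock: 9.57
tool_pos: [0.626, 0.295, 0.149]
ee_rot: [-0.001, 0.188, 0.982, -0.001]
wrist_force: [-0.3, 0.6, 0.6]
opening: 0.0852
gripper_force: 0.0
clock: 9.82
tool_pos: [0.6275, 0.2957, 0.1527]
ee_rot: [0.001, 0.187, 0.982, 0.0]
wrist_force: [0.3, 0.7, 0.5]
opening: 0.0854
gripper_force: 0.0
s (array([0.6255, 0.298 ]), np.float64(-127.1)) (array([0.6241, 0.2977]), np.float64(-73.2)) (array([0.6251, 0.2971]), np.float64(-105.7))
cm [ 0.19 -0.05  0.64] pos [0.6275 0.2958 0.1529]
```

```bash
python3 -m pendant '[{"tx":0.1,"ty":0,"tz":0.2,"turn":0},{"tx":0.2,"ty":0,"tz":0.4,"turn":0},{"tx":0.2,"ty":0,"tz":0.6,"turn":0},{"tx":0.2,"ty":0,"tz":0.6,"turn":0},{"tx":0.2,"ty":0,"tz":0.6,"turn":0}]' 1
python3 -m pendant '[{"tx":0,"ty":0,"tz":0,"turn":0},{"tx":0,"ty":0,"tz":0,"turn":0},{"tx":0,"ty":0,"tz":0,"turn":0},{"tx":0,"ty":0,"tz":0,"turn":0},{"tx":0,"ty":0,"tz":0,"turn":0},{"tx":0,"ty":0,"tz":0,"turn":0},{"tx":0,"ty":0,"tz":0,"turn":0},{"tx":0,"ty":0,"tz":0,"turn":0},{"tx":0,"ty":0,"tz":0,"turn":0},{"tx":0,"ty":0,"tz":0,"turn":0}]' 0
python3 -m pendant '[{"tx":0,"ty":0,"tz":-0.3,"turn":0},{"tx":0,"ty":0,"tz":-0.8,"turn":0},{"tx":0,"ty":0,"tz":-1.8,"turn":0},{"tx":0,"ty":0,"tz":-3.5,"turn":0},{"tx":0,"ty":0,"tz":-5.5,"turn":0},{"tx":0,"ty":0,"tz":-7.5,"turn":0},{"tx":0,"ty":0,"tz":-9.2,"turn":0},{"tx":0,"ty":0,"tz":-10.2,"turn":0},{"tx":0,"ty":0,"tz":-10.5,"turn":0},{"tx":0,"ty":0,"tz":-10.5,"turn":0},{"tx":0,"ty":0,"tz":-10.5,"turn":0}]' 0
python3 - <<'E'
from fit import *
snap('wrist','w7'); rel('w7','small',.038,du=(5.2,0))
go([.6005,-.0665,.25])
E
```

```text
clock: 10.28
tool_pos: [0.6247, 0.2964, 0.1451]
ee_rot: [-0.0, 0.187, 0.982, -0.0]
wrist_force: [-0.4, -0.5, -0.1]
opening: 0.0852
gripper_force: 0.0
clock: 11.12
tool_pos: [0.625, 0.2963, 0.1456]
ee_rot: [0.0, 0.187, 0.982, -0.0]
wrist_force: [-0.8, -0.4, 2.1]
opening: 0.0215
gripper_force: 58.7
clock: 12.03
tool_pos: [0.6244, 0.2963, 0.2494]
ee_rot: [-0.001, 0.187, 0.982, -0.0]
wrist_force: [-0.1, 0.1, -0.6]
opening: 0.0213
gripper_force: 58.8
held-tcp [-0.00043974  0.00039967] jar (array([ 0.592, -0.077]), np.float64(-0.0))
cm [-11.14 -34.6   -0.09] pos [0.6242 0.2962 0.2488]
```

```bash
python3 - <<'E'
from fit import *
g=load('side0')
for z in(.3,.35,.4,.45,.5): print(z,proj(g,[.239,.604,z]))
q=sense()['q'];print(q, np.cumsum(q[1:3]))
cv2.imwrite('pics/s6.png',cv2.resize(snap('side','s6')['color'][:300,:450,::-1],(800,533)))
E
```

```text
0.3 [[311.46474025  72.12913299]]
0.35 [[311.20432061  57.78909009]]
0.4 [[310.93713882  43.10580375]]
0.45 [[310.6631054  28.0773041]]
0.5 [[310.38215108  12.70303728]]
[ 2.79340981e-01  3.87333210e-01  1.48438019e+00  1.17776581e-05
  1.27249536e+00 -9.14684870e-01] [0.38733321 1.8717134 ]
```

View pics/s6.png

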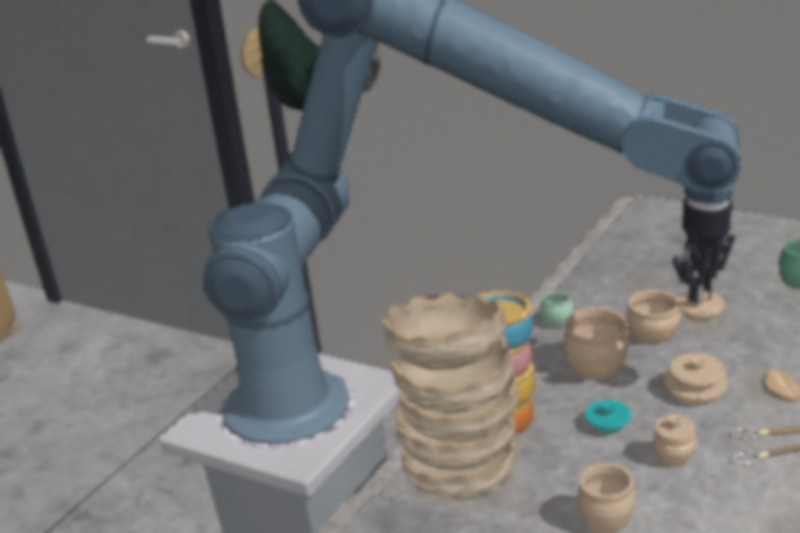

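Tiny lid sits flat on its jar and the second lid is held. Moving to jar_small along x ≈ 0.6, clear of the tall pots, at 0.25 m height.

```bash
python3 -m pendant '[{"tx":-0.4,"ty":-1.2,"tz":0,"turn":0},{"tx":-1.3,"ty":-4,"tz":0,"turn":0},{"tx":-2.4,"ty":-7.5,"tz":0,"turn":0},{"tx":-3.6,"ty":-11,"tz":0,"turn":0},{"tx":-4.7,"ty":-14.5,"tz":0,"turn":0},{"tx":-5.8,"ty":-18,"tz":0,"turn":0},{"tx":-7,"ty":-21.5,"tz":0,"turn":0},{"tx":-8.1,"ty":-25,"tz":0,"turn":0},{"tx":-9.2,"ty":-28.5,"tz":0,"turn":0},{"tx":-10.2,"ty":-31.5,"tz":0,"turn":0},{"tx":-10.9,"ty":-33.8,"tz":0,"turn":0},{"tx":-11.2,"ty":-34.65,"tz":0,"turn":0}]' 0
python3 -m pendant '[{"tx":0,"ty":0,"tz":0,"turn":0},{"tx":0,"ty":0,"tz":1.5,"turn":0},{"tx":0,"ty":0,"tz":3.5,"turn":0},{"tx":0,"ty":0,"tz":5,"turn":0},{"tx":0,"ty":0,"tz":6,"turn":0},{"tx":0,"ty":0,"tz":6,"turn":0},{"tx":0,"ty":0,"tz":6,"turn":0}]' 0
python3 - <<'E'
from fit import *
g=snap('side','s7');go([.601,-.067,.158])
cv2.imwrite('pics/v7.png',cv2.resize(g['color'][80:330,130:430,::-1],None,fx=2.4,fy=2.4,interpolation=cv2.INTER_CUBIC))
s=sense();print(s['q'],s['joint_torque'][:3])
E
```

```text
clock: 13.13
tool_pos: [0.6005, -0.0708, 0.2497]
ee_rot: [-0.001, 0.189, 0.982, -0.0]
wrist_force: [-0.2, 0.3, -1.5]
opening: 0.0213
gripper_force: 58.9
clock: 13.72
tool_pos: [0.6014, -0.0661, 0.19]
ee_rot: [-0.001, 0.187, 0.982, 0.0]
wrist_force: [-0.3, 0.6, -0.3]
opening: 0.0217
gripper_force: 58.9
cm [ 0.07 -0.08  3.31] pos [ 0.602  -0.0665  0.1911]
[-2.97073941e-01  2.66917269e-01  1.75132538e+00  9.89253130e-05
  1.12243118e+00 -1.49197569e+00] [  0.07240296 -39.92332935 -28.78237724]
```

View pics/v7.png

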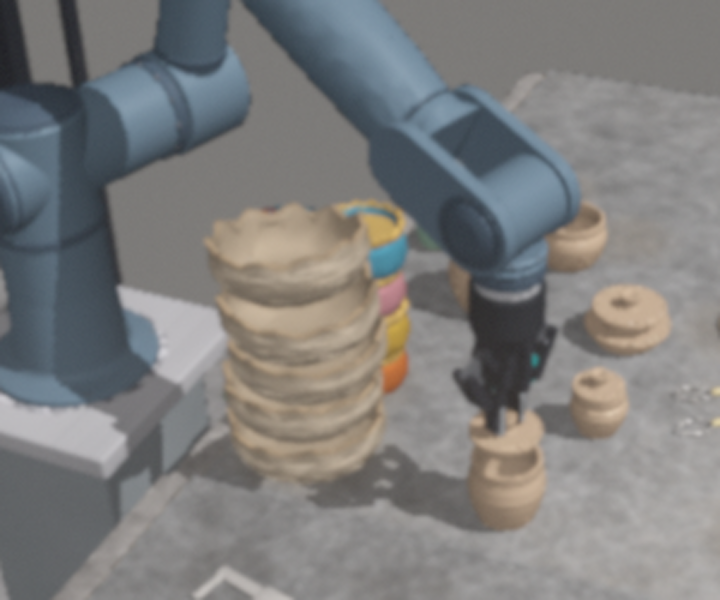

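Lid at x≈506 over jar rim at x≈507, and the arm clears the pots. Lowering.

```bash
python3 -m pendant '[{"tx":0,"ty":0,"tz":0.5,"turn":0},{"tx":0,"ty":0,"tz":1,"turn":0},{"tx":0,"ty":0,"tz":1.5,"turn":0},{"tx":0,"ty":0,"tz":2,"turn":0},{"tx":0,"ty":0,"tz":2.5,"turn":0},{"tx":0,"ty":0,"tz":2.9,"turn":0},{"tx":0,"ty":0,"tz":3.1,"turn":0},{"tx":0,"ty":0,"tz":3.1,"turn":0},{"tx":0,"ty":0,"tz":3.1,"turn":0}]' 0
python3 -m pendant '[{"tx":0,"ty":0,"tz":0.1,"turn":0},{"tx":0,"ty":0,"tz":0.2,"turn":0},{"tx":0,"ty":0,"tz":0.2,"turn":0},{"tx":0,"ty":0,"tz":0.2,"turn":0}]' 0
```

```text
clock: 14.52
tool_pos: [0.6016, -0.0671, 0.1594]
ee_rot: [0.0, 0.187, 0.982, 0.0]
wrist_force: [0.1, 0.4, -1.9]
opening: 0.0218
gripper_force: 58.9
clock: 14.85
tool_pos: [0.602, -0.0672, 0.1588]
ee_rot: [0.001, 0.187, 0.982, -0.0]
wrist_force: [-2.4, 0.8, 6.1]
opening: 0.0215
gripper_force: 59.6
```

```bash
python3 -m pendant '[{"tx":0,"ty":0,"tz":0,"turn":0},{"tx":0,"ty":0,"tz":0,"turn":0},{"tx":0,"ty":0,"tz":0,"turn":0},{"tx":0,"ty":0,"tz":0,"turn":0},{"tx":0,"ty":0,"tz":0,"turn":0},{"tx":0,"ty":0,"tz":0,"turn":0}]' 1
python3 -m pendant '[{"tx":0,"ty":0,"tz":-1,"turn":0},{"tx":0,"ty":0,"tz":-3,"turn":0},{"tx":0,"ty":0,"tz":-6,"turn":0},{"tx":0,"ty":0,"tz":-8,"turn":0},{"tx":0,"ty":0,"tz":-9,"turn":0},{"tx":0,"ty":0,"tz":-9,"turn":0},{"tx":0,"ty":0,"tz":-9,"turn":0}]' 1
python3 - <<'E'
from fit import *
g=snap('wrist','w8')
print('lid',fit(g,(.6015,-.067),[(.038,.084)],(5.2,0)))
h=snap('side','s8');print('side',fit(h,(.6015,-.067),[(.038,.084)]),'tiny',fit(h,(.646,.108),[(.030,.062)]))
go([.6252,.2965,.126])
E
```

```text
clock: 15.35
tool_pos: [0.6015, -0.067, 0.1572]
ee_rot: [-0.0, 0.187, 0.982, 0.0]
wrist_force: [0.6, 1.1, 0.0]
opening: 0.0853
gripper_force: 0.0
clock: 15.93
tool_pos: [0.6014, -0.067, 0.2474]
ee_rot: [0.0, 0.187, 0.982, -0.0]
wrist_force: [-0.0, 0.5, -0.1]
opening: 0.0856
gripper_force: 0.0
lid (array([ 0.6014, -0.0682]), np.float64(-99.5))
side (array([ 0.6038, -0.069 ]), np.float64(-70.5)) tiny (array([0.6479, 0.1081]), np.float64(-65.2))
cm [11.05 34.68 11.98] pos [ 0.6007 -0.0668  0.2455]
```

```bash
python3 -m pendant '[{"tx":1.1,"ty":3.5,"tz":0,"turn":0},{"tx":2.3,"ty":7.2,"tz":0,"turn":0},{"tx":3.5,"ty":11,"tz":0,"turn":0},{"tx":4.7,"ty":14.8,"tz":0,"turn":0},{"tx":5.9,"ty":18.6,"tz":0,"turn":0},{"tx":7.1,"ty":22.4,"tz":0,"turn":0},{"tx":8.3,"ty":26.2,"tz":0,"turn":0},{"tx":9.5,"ty":30,"tz":0,"turn":0},{"tx":10.5,"ty":33,"tz":0,"turn":0},{"tx":11,"ty":34.6,"tz":0,"turn":0},{"tx":11,"ty":34.6,"tz":1.5,"turn":0},{"tx":11,"ty":34.6,"tz":3.5,"turn":0}]' 1
python3 -m pendant '[{"tx":0,"ty":0,"tz":2,"turn":0},{"tx":0,"ty":0,"tz":4,"turn":0},{"tx":0,"ty":0,"tz":5.5,"turn":0},{"tx":0,"ty":0,"tz":6.5,"turn":0},{"tx":0,"ty":0,"tz":6.5,"turn":0},{"tx":0,"ty":0,"tz":6.5,"turn":0}]' 1
python3 - <<'E'
from fit import *
g=snap('wrist','w9')
print('m',fit(g,(.6255,.2965),[(.046,.048),(.013,.064)],(5.2,0)),fit(g,(.6255,.2965),[(.046,.048)],(5.2,0)),fit(g,(.6255,.2965),J['stack'][1][:1],(5.2,0)))
go([.6252,.2965,.1225])
E
```

```text
clock: 17.03
tool_pos: [0.6271, 0.2957, 0.2123]
ee_rot: [0.001, 0.187, 0.982, 0.0]
wrist_force: [-0.2, -1.1, -0.3]
opening: 0.0855
gripper_force: 0.0
clock: 17.53
tool_pos: [0.6265, 0.2946, 0.1468]
ee_rot: [-0.001, 0.188, 0.982, -0.0]
wrist_force: [1.1, 0.4, -0.2]
opening: 0.0853
gripper_force: 0.0
m (array([0.6261, 0.2972]), np.float64(-126.1)) (array([0.6262, 0.2973]), np.float64(-68.9)) (array([0.6255, 0.2959]), np.float64(-53.5))
cm [0.24 0.08 2.56] pos [0.6271 0.2949 0.1481]
```

Target (0.6258, 0.2970): tx 0.2, ty 0.15, tz 2.5.

```bash
python3 -m pendant '[{"tx":0.1,"ty":0.1,"tz":0.8,"turn":0},{"tx":0.2,"ty":0.15,"tz":1.6,"turn":0},{"tx":0.2,"ty":0.15,"tz":2.2,"turn":0},{"tx":0.2,"ty":0.15,"tz":2.5,"turn":0},{"tx":0.2,"ty":0.15,"tz":2.5,"turn":0},{"tx":0.2,"ty":0.15,"tz":2.5,"turn":0}]' 1
python3 -m pendant '[{"tx":0,"ty":0,"tz":0,"turn":0},{"tx":0,"ty":0,"tz":0,"turn":0},{"tx":0,"ty":0,"tz":0,"turn":0},{"tx":0,"ty":0,"tz":0,"turn":0},{"tx":0,"ty":0,"tz":0,"turn":0},{"tx":0,"ty":0,"tz":0,"turn":0},{"tx":0,"ty":0,"tz":0,"turn":0},{"tx":0,"ty":0,"tz":0,"turn":0},{"tx":0,"ty":0,"tz":0,"turn":0},{"tx":0,"ty":0,"tz":0,"turn":0}]' 0
python3 -m pendant '[{"tx":0,"ty":0,"tz":-0.3,"turn":0},{"tx":0,"ty":0,"tz":-0.8,"turn":0},{"tx":0,"ty":0,"tz":-1.8,"turn":0},{"tx":0,"ty":0,"tz":-3.5,"turn":0},{"tx":0,"ty":0,"tz":-5.5,"turn":0},{"tx":0,"ty":0,"tz":-7.5,"turn":0},{"tx":0,"ty":0,"tz":-9.5,"turn":0},{"tx":0,"ty":0,"tz":-11.2,"turn":0},{"tx":0,"ty":0,"tz":-12.2,"turn":0},{"tx":0,"ty":0,"tz":-12.5,"turn":0},{"tx":0,"ty":0,"tz":-12.5,"turn":0},{"tx":0,"ty":0,"tz":-12.5,"turn":0}]' 0
python3 - <<'E'
from fit import *
snap('wrist','w10'); rel('w10','medium',.046); rel('w10','large',.046)
g=load('w10');print(proj(g,[(.495,.442,.066),(.437,.305,.086)]))
go([.495,.442,.25])
E
```

```text
clock: 18.08
tool_pos: [0.6251, 0.2973, 0.1221]
ee_rot: [-0.0, 0.187, 0.982, -0.0]
wrist_force: [-0.0, 0.6, -0.6]
opening: 0.0853
gripper_force: 0.0
clock: 18.92
tool_pos: [0.6254, 0.2973, 0.1228]
ee_rot: [0.0, 0.187, 0.982, 0.0]
wrist_force: [-1.0, -2.1, 2.8]
opening: 0.0231
gripper_force: 58.7
clock: 19.92
tool_pos: [0.6248, 0.2972, 0.2463]
ee_rot: [-0.001, 0.187, 0.982, -0.0]
wrist_force: [-0.2, -0.1, -1.5]
opening: 0.0236
gripper_force: 58.9
held-tcp [-9.52113055e-05 -1.32874283e-03] jar (array([0.4972, 0.4429]), np.float64(-97.3))
held-tcp [-9.52113055e-05 -1.32874283e-03] jar (array([0.4396, 0.3072]), np.float64(-47.6))
[[449.10392932 -21.30661309]
 [207.74454188 -44.10473088]]
cm [17.38  8.7  -0.4 ] pos [0.6246 0.2971 0.2457]
```

```bash
python3 -m pendant '[{"tx":0.8,"ty":0.2,"tz":0,"turn":0},{"tx":2.4,"ty":0.6,"tz":0,"turn":0},{"tx":4.6,"ty":1.2,"tz":0,"turn":0},{"tx":6.6,"ty":1.7,"tz":0,"turn":0},{"tx":7.7,"ty":2,"tz":0,"turn":0},{"tx":8,"ty":2,"tz":0,"turn":0},{"tx":8,"ty":2,"tz":0,"turn":0},{"tx":8,"ty":2,"tz":0,"turn":0}]' 0
python3 - <<'E'
from fit import *
snap('wrist','w11'); rel('w11','medium',.046); rel('w11','large',.046)
g=load('w11');print(proj(g,[(.495,.442,.066),(.437,.305,.086)]))
go([.496,.442,.25])
E
```

```text
clock: 20.63
tool_pos: [0.5584, 0.3453, 0.2474]
ee_rot: [0.0, 0.187, 0.982, -0.0]
wrist_force: [0.1, -0.7, -0.2]
opening: 0.0237
gripper_force: 58.9
held-tcp [-0.00101581 -0.00107307] jar (array([0.4975, 0.443 ]), np.float64(-224.1))
held-tcp [-0.00101581 -0.00107307] jar (array([0.44  , 0.3072]), np.float64(-162.9))
[[409.32221357 107.57615311]
 [185.67941767  99.26537685]]
cm [ 9.41  6.71 -0.26] pos [0.5587 0.345  0.2474]
```

```bash
python3 -m pendant '[{"tx":0.9,"ty":0.7,"tz":0,"turn":0},{"tx":2.8,"ty":2,"tz":0,"turn":0},{"tx":5,"ty":3.7,"tz":0,"turn":0},{"tx":7.2,"ty":5.3,"tz":0,"turn":0},{"tx":8.8,"ty":6.5,"tz":0,"turn":0},{"tx":9.4,"ty":6.9,"tz":0,"turn":0},{"tx":9.4,"ty":6.9,"tz":1,"turn":0},{"tx":9.4,"ty":6.9,"tz":3,"turn":0},{"tx":9.4,"ty":6.9,"tz":5,"turn":0},{"tx":9.4,"ty":6.9,"tz":6,"turn":0},{"tx":9.4,"ty":6.9,"tz":6,"turn":0},{"tx":9.4,"ty":6.9,"tz":6,"turn":0}]' 0
python3 -m pendant '[{"tx":0,"ty":0,"tz":0.3,"turn":0},{"tx":0,"ty":0,"tz":0.8,"turn":0},{"tx":0,"ty":0,"tz":1.3,"turn":0},{"tx":0,"ty":0,"tz":1.8,"turn":0},{"tx":0,"ty":0,"tz":2.3,"turn":0},{"tx":0,"ty":0,"tz":2.8,"turn":0},{"tx":0,"ty":0,"tz":3.2,"turn":0},{"tx":0,"ty":0,"tz":3.5,"turn":0},{"tx":0,"ty":0,"tz":3.5,"turn":0},{"tx":0,"ty":0,"tz":3.5,"turn":0}]' 0
```

```text
clock: 21.68
tool_pos: [0.4966, 0.4433, 0.1867]
ee_rot: [-0.0, 0.188, 0.982, -0.001]
wrist_force: [-0.2, 0.1, 0.3]
opening: 0.0233
gripper_force: 59.0
clock: 22.52
tool_pos: [0.4961, 0.4441, 0.1522]
ee_rot: [-0.0, 0.187, 0.982, -0.0]
wrist_force: [0.7, -0.3, -1.0]
opening: 0.0235
gripper_force: 59.0
```

```bash
python3 -m pendant '[{"tx":0,"ty":0,"tz":0.1,"turn":0},{"tx":0,"ty":0,"tz":0.2,"turn":0},{"tx":0,"ty":0,"tz":0.3,"turn":0},{"tx":0,"ty":0,"tz":0.4,"turn":0},{"tx":0,"ty":0,"tz":0.4,"turn":0},{"tx":0,"ty":0,"tz":0.4,"turn":0}]' 0
python3 -m pendant '[{"tx":0,"ty":0,"tz":0.1,"turn":0},{"tx":0,"ty":0,"tz":0.2,"turn":0},{"tx":0,"ty":0,"tz":0.2,"turn":0}]' 0
```

```text
clock: 23.02
tool_pos: [0.4962, 0.4441, 0.1483]
ee_rot: [-0.0, 0.187, 0.982, -0.0]
wrist_force: [0.3, 0.8, -0.9]
opening: 0.0232
gripper_force: 59.0
clock: 23.27
tool_pos: [0.4964, 0.4442, 0.1478]
ee_rot: [0.0, 0.187, 0.982, -0.0]
wrist_force: [-2.7, -2.1, 5.9]
opening: 0.0233
gripper_force: 59.8
```

Same contact signature as the seated ones (6 N, at height). Release and rise.

```bash
python3 -m pendant '[{"tx":0,"ty":0,"tz":0,"turn":0},{"tx":0,"ty":0,"tz":0,"turn":0},{"tx":0,"ty":0,"tz":0,"turn":0},{"tx":0,"ty":0,"tz":0,"turn":0},{"tx":0,"ty":0,"tz":0,"turn":0},{"tx":0,"ty":0,"tz":0,"turn":0}]' 1
python3 -m pendant '[{"tx":0,"ty":0,"tz":-1,"turn":0},{"tx":0,"ty":0,"tz":-3,"turn":0},{"tx":0,"ty":0,"tz":-6,"turn":0},{"tx":0,"ty":0,"tz":-8,"turn":0},{"tx":0,"ty":0,"tz":-9,"turn":0},{"tx":0,"ty":0,"tz":-9,"turn":0},{"tx":0,"ty":0,"tz":-9,"turn":0}]' 1
python3 - <<'E'
from fit import *
g=snap('wrist','w12')
print('lid',fit(g,(.497,.443),[(.046,.072)],(5.2,0)))
h=snap('side','s12');print('side',fit(h,(.497,.443),[(.046,.072)]),'L',fit(h,(.626,.2965),[(.054,.024),(.014,.04)]))
go([.6258,.2968,.125])
E
```

```text
clock: 23.77
tool_pos: [0.4962, 0.4441, 0.1463]
ee_rot: [-0.0, 0.187, 0.982, -0.0]
wrist_force: [0.2, -0.2, -0.2]
opening: 0.0857
gripper_force: 0.0
clock: 24.35
tool_pos: [0.4962, 0.444, 0.2365]
ee_rot: [0.0, 0.187, 0.982, 0.0]
wrist_force: [0.2, 0.5, -0.6]
opening: 0.0853
gripper_force: 0.0
lid (array([0.4968, 0.4426]), np.float64(-110.3))
side (array([0.4991, 0.4431]), np.float64(-84.1)) L (array([0.6255, 0.2907]), np.float64(-140.7))
cm [-17.55  -8.82  10.92] pos [0.4954 0.4436 0.2344]
```

```bash
python3 -m pendant '[{"tx":-3,"ty":-1.5,"tz":0,"turn":0},{"tx":-6.3,"ty":-3.2,"tz":0,"turn":0},{"tx":-9.8,"ty":-5,"tz":0,"turn":0},{"tx":-13.2,"ty":-6.7,"tz":0,"turn":0},{"tx":-16,"ty":-8.2,"tz":0,"turn":0},{"tx":-17.5,"ty":-8.9,"tz":1,"turn":0},{"tx":-17.5,"ty":-8.9,"tz":3.5,"turn":0},{"tx":-17.5,"ty":-8.9,"tz":6.5,"turn":0},{"tx":-17.5,"ty":-8.9,"tz":9.5,"turn":0},{"tx":-17.5,"ty":-8.9,"tz":11,"turn":0},{"tx":-17.5,"ty":-8.9,"tz":11,"turn":0},{"tx":-17.5,"ty":-8.9,"tz":11,"turn":0}]' 1
python3 - <<'E'
from fit import *
g=snap('wrist','w13')
print('l',fit(g,(.6255,.2965),[(.054,.024),(.014,.040)],(5.2,0)),fit(g,(.6255,.2965),[(.054,.024)],(5.2,0)))
go([.6257,.2965,.0985])
E
```

```text
clock: 25.45
tool_pos: [0.6253, 0.2972, 0.1249]
ee_rot: [-0.001, 0.187, 0.982, -0.001]
wrist_force: [0.1, -0.3, 0.9]
opening: 0.0856
gripper_force: 0.0
l (array([0.6249, 0.2966]), np.float64(-131.4)) (array([0.6248, 0.2962]), np.float64(-76.6))
cm [ 0.04 -0.12  2.86] pos [0.6265 0.2975 0.1271]
```

```bash
python3 -m pendant '[{"tx":0.1,"ty":0,"tz":0.8,"turn":0},{"tx":0.1,"ty":0,"tz":1.6,"turn":0},{"tx":0.1,"ty":0,"tz":2.3,"turn":0},{"tx":0.1,"ty":0,"tz":2.65,"turn":0},{"tx":0.1,"ty":0,"tz":2.65,"turn":0},{"tx":0.1,"ty":0,"tz":2.65,"turn":0}]' 1
python3 -m pendant '[{"tx":0,"ty":0,"tz":0,"turn":0},{"tx":0,"ty":0,"tz":0,"turn":0},{"tx":0,"ty":0,"tz":0,"turn":0},{"tx":0,"ty":0,"tz":0,"turn":0},{"tx":0,"ty":0,"tz":0,"turn":0},{"tx":0,"ty":0,"tz":0,"turn":0},{"tx":0,"ty":0,"tz":0,"turn":0},{"tx":0,"ty":0,"tz":0,"turn":0},{"tx":0,"ty":0,"tz":0,"turn":0},{"tx":0,"ty":0,"tz":0,"turn":0}]' 0
```

```text
clock: 26.0
tool_pos: [0.6251, 0.2973, 0.0996]
ee_rot: [-0.0, 0.187, 0.982, -0.0]
wrist_force: [1.0, -0.3, -0.0]
opening: 0.0857
gripper_force: 0.0
clock: 26.83
tool_pos: [0.6257, 0.2975, 0.1004]
ee_rot: [0.001, 0.187, 0.982, 0.0]
wrist_force: [1.2, 1.1, 3.1]
opening: 0.0253
gripper_force: 58.9
```

```bash
python3 -m pendant '[{"tx":0,"ty":0,"tz":-0.3,"turn":0},{"tx":0,"ty":0,"tz":-0.8,"turn":0},{"tx":0,"ty":0,"tz":-1.8,"turn":0},{"tx":0,"ty":0,"tz":-3.5,"turn":0},{"tx":0,"ty":0,"tz":-5.8,"turn":0},{"tx":0,"ty":0,"tz":-8.3,"turn":0},{"tx":0,"ty":0,"tz":-10.8,"turn":0},{"tx":0,"ty":0,"tz":-13,"turn":0},{"tx":0,"ty":0,"tz":-14.5,"turn":0},{"tx":0,"ty":0,"tz":-15,"turn":0},{"tx":0,"ty":0,"tz":-15,"turn":0},{"tx":0,"ty":0,"tz":-15,"turn":0}]' 0
python3 -m pendant '[{"tx":0.9,"ty":-0.6,"tz":0,"turn":0},{"tx":3,"ty":-2,"tz":0,"turn":0},{"tx":5.5,"ty":-3.5,"tz":0,"turn":0},{"tx":7.3,"ty":-4.6,"tz":0,"turn":0},{"tx":8,"ty":-5,"tz":0,"turn":0},{"tx":8,"ty":-5,"tz":0,"turn":0},{"tx":8,"ty":-5,"tz":0,"turn":0}]' 0
python3 - <<'E'
from fit import *
snap('wrist','w14'); rel('w14','large',.054,dz=.0755)
go([.4385,.306,.25])
E
```

```text
clock: 27.83
tool_pos: [0.6247, 0.2971, 0.2487]
ee_rot: [-0.001, 0.187, 0.982, -0.0]
wrist_force: [-0.4, -0.5, -2.6]
opening: 0.025
gripper_force: 59.1
clock: 28.42
tool_pos: [0.5326, 0.2802, 0.2491]
ee_rot: [-0.0, 0.187, 0.982, -0.0]
wrist_force: [-0.1, 0.5, -2.2]
opening: 0.0254
gripper_force: 59.3
held-tcp [-0.00279034 -0.00153996] jar (array([0.44 , 0.307]), np.float64(-177.4))
cm [ 9.75 -1.09 -0.05] pos [0.5332 0.2802 0.2495]
```

```bash
python3 -m pendant '[{"tx":0.9,"ty":-0.1,"tz":0,"turn":0},{"tx":3,"ty":-0.3,"tz":0,"turn":0},{"tx":5.5,"ty":-0.5,"tz":0,"turn":0},{"tx":7.8,"ty":-0.7,"tz":0,"turn":0},{"tx":9.2,"ty":-0.8,"tz":0,"turn":0},{"tx":9.6,"ty":-0.85,"tz":0,"turn":0},{"tx":9.6,"ty":-0.85,"tz":1,"turn":0},{"tx":9.6,"ty":-0.85,"tz":3,"turn":0},{"tx":9.6,"ty":-0.85,"tz":4.5,"turn":0},{"tx":9.6,"ty":-0.85,"tz":5,"turn":0},{"tx":9.6,"ty":-0.85,"tz":5,"turn":0},{"tx":9.6,"ty":-0.85,"tz":5,"turn":0}]' 0
python3 -m pendant '[{"tx":0,"ty":0,"tz":0.4,"turn":0},{"tx":0,"ty":0,"tz":0.8,"turn":0},{"tx":0,"ty":0,"tz":1.2,"turn":0},{"tx":0,"ty":0,"tz":1.6,"turn":0},{"tx":0,"ty":0,"tz":2,"turn":0},{"tx":0,"ty":0,"tz":2.4,"turn":0},{"tx":0,"ty":0,"tz":2.6,"turn":0},{"tx":0,"ty":0,"tz":2.6,"turn":0},{"tx":0,"ty":0,"tz":2.6,"turn":0}]' 0
```

```text
clock: 29.47
tool_pos: [0.4409, 0.3075, 0.1999]
ee_rot: [0.0, 0.188, 0.982, 0.0]
wrist_force: [0.6, 0.5, -1.1]
opening: 0.0253
gripper_force: 59.3
clock: 30.22
tool_pos: [0.44, 0.3077, 0.1738]
ee_rot: [-0.0, 0.187, 0.982, -0.0]
wrist_force: [0.4, 0.1, -0.8]
opening: 0.0254
gripper_force: 59.3
```

```bash
python3 -m pendant '[{"tx":0,"ty":0,"tz":0.1,"turn":0},{"tx":0,"ty":0,"tz":0.2,"turn":0},{"tx":0,"ty":0,"tz":0.3,"turn":0},{"tx":0,"ty":0,"tz":0.4,"turn":0},{"tx":0,"ty":0,"tz":0.4,"turn":0},{"tx":0,"ty":0,"tz":0.4,"turn":0}]' 0
python3 -m pendant '[{"tx":0,"ty":0,"tz":0.1,"turn":0},{"tx":0,"ty":0,"tz":0.2,"turn":0},{"tx":0,"ty":0,"tz":0.2,"turn":0}]' 0
```

```text
clock: 30.72
tool_pos: [0.44, 0.3077, 0.1698]
ee_rot: [-0.0, 0.187, 0.982, -0.0]
wrist_force: [-0.3, -0.2, -1.3]
opening: 0.0252
gripper_force: 59.3
clock: 30.97
tool_pos: [0.4403, 0.3078, 0.169]
ee_rot: [-0.0, 0.187, 0.982, -0.0]
wrist_force: [-4.2, -2.0, 5.7]
opening: 0.0253
gripper_force: 59.9
```

Seated contact again. Release, rise and back off for a check.

```bash
python3 -m pendant '[{"tx":0,"ty":0,"tz":0,"turn":0},{"tx":0,"ty":0,"tz":0,"turn":0},{"tx":0,"ty":0,"tz":0,"turn":0},{"tx":0,"ty":0,"tz":0,"turn":0},{"tx":0,"ty":0,"tz":0,"turn":0},{"tx":0,"ty":0,"tz":0,"turn":0}]' 1
python3 -m pendant '[{"tx":0,"ty":0,"tz":-1,"turn":0},{"tx":0,"ty":0,"tz":-3,"turn":0},{"tx":0,"ty":0,"tz":-6,"turn":0},{"tx":0,"ty":0,"tz":-9,"turn":0},{"tx":0,"ty":0,"tz":-11,"turn":0},{"tx":-3,"ty":0,"tz":-13,"turn":0},{"tx":-7,"ty":0,"tz":-13,"turn":0},{"tx":-11,"ty":0,"tz":-13,"turn":0},{"tx":-14,"ty":0,"tz":-13,"turn":0},{"tx":-14,"ty":0,"tz":-13,"turn":0},{"tx":-14,"ty":0,"tz":-13,"turn":0}]' 1
python3 - <<'E'
from fit import *
g=snap('wrist','w15');h=snap('side','s15');t=snap('top','t15')
lids=dict(tiny=(.646,.108,.030,.062),small=(.6015,-.067,.038,.084),medium=(.497,.443,.046,.072),large=(.4385,.306,.054,.092))
for n,(x,y,r,z) in lids.items(): print(n,'side lid',fit(h,(x,y),[(r,z)]),'top',fit(t,(x,y),[(r,z)]))
a=cv2.resize(h['color'][150:310,310:470,::-1],(400,400),interpolation=cv2.INTER_CUBIC)
b=cv2.resize(g['color'][0:300,:400,::-1],(400,300))
b=np.vstack([b,np.zeros((100,400,3),np.uint8)]);cv2.imwrite('pics/v15.png',np.hstack([a,b]))
E
```

```text
clock: 31.47
tool_pos: [0.4401, 0.3077, 0.1678]
ee_rot: [-0.0, 0.187, 0.982, -0.0]
wrist_force: [-0.5, -0.1, -0.6]
opening: 0.0854
gripper_force: 0.0
clock: 32.38
tool_pos: [0.5713, 0.2553, 0.2983]
ee_rot: [-0.0, 0.188, 0.982, 0.0]
wrist_force: [-0.4, -0.0, -0.5]
opening: 0.0857
gripper_force: 0.0
tiny side lid (array([0.6479, 0.1081]), np.float64(-64.2)) top (array([0.6468, 0.1084]), np.float64(-109.7))
small side lid (array([ 0.6038, -0.069 ]), np.float64(-69.9)) top (array([ 0.602 , -0.0665]), np.float64(-108.4))
medium side lid (array([0.4989, 0.4431]), np.float64(-85.1)) top (array([0.498 , 0.4439]), np.float64(-53.6))
large side lid (array([0.4436, 0.3062]), np.float64(-77.8)) top (array([0.4381, 0.2959]), np.float64(-28.5))
```

View pics/v15.png

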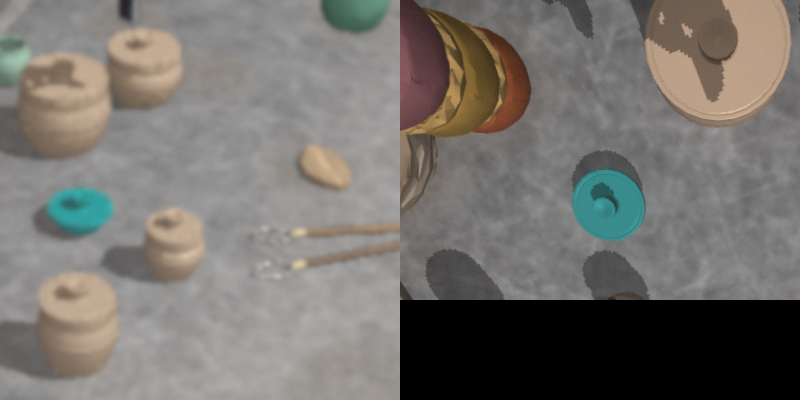

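The picture shows all four lids lying flat on their jars. A seated flange can be off-axis by at most the 5 mm play, so each is within the limit. The arm is clear.

```bash
python3 -c "
from bench import *
print(job_done())"
```

```text
the job is handed in; nothing more can be done
None
```

I put all four lids on the jars of their own size, released and lying flat on the rims in the last pictures, and handed the job in at about 32 s; no verdict came back, and I left the calliper and mint pot alone.

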